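# Rinsed sharpening stones onto the drying rail

### The arm

A 6-joint arm with a two-finger parallel gripper is mounted at the origin on the work surface. World frame = base frame: x ahead of the robot, y to its left, z up, the work surface at z = 0. Lengths are in m, angles in rad, forces in N, time in s.
With the tool pointing down it reaches from about 0.35 to 0.85 m from the base axis. Payload 8.1 kg.
Tool frame: the origin (TCP) lies between the finger pads; the fingertips stand finger_overhang ahead of it and the grasp point (between the pads) lies 5 mm behind it (finger_overhang is the distance from the TCP to the fingertips, in m); z points along the fingers, y is the line along which they close (so a half turn about z gives the same grasp; the last joint's range is limited). The gripper opens to 93 mm and grips with 3 to 60 N. Pads are 15 mm wide; open, the fingers measure 128 mm over their backs; the gripper's body (75 mm by 188 mm) begins 65 mm behind the grasp point.
Start: joints at [-1.327, 0.13, 1.488, -0, 1.523, -0.085], TCP at [0.194, -0.568, 0.233] pointing down, gripper open.
Joint ranges: [-2.96, 2.96], [-0.89, 2.26], [0.02, 2.5], [-1.34, 4.48], [0, 2.73], [-2.66, 2.66]. Speed limits (rad/s): [2.39, 2.39, 2.79, 3.14, 3.14, 3.14].

### API

Orientations are given as a unit quaternion [w, x, y, z].
In Python, from workcell import * gives the robot as it stands. The module is installed in compiled form; this text tells all that it offers.
- The arm moves only by the shell command python3 -m jog 'ROWS' [FORCE]. ROWS is JSON, a list of rows, each an object of numbers: "rx", "ry", "rz": the turn, a rotation vector about the world's x, y, z each as a share of 90 degrees, from -1 to 1; "x", "y", "z": the shift along the world's x, y, z each as a share of 0.1 m, from -1 to 1; "fingers": the finger opening in mm, from 0 to 93. In form: [{"rx": .., "ry": .., "rz": .., "x": .., "y": .., "z": .., "fingers": ..}, ...]. A call has 1 to 20 rows; each row is the pose to reach, as a shift and turn from the pose commanded when the call began; what a row does not reach only later rows make up. A row lasts 1/8 s, in which the tool goes at most 62.5 mm and 10.7 degrees, less where a joint would pass 70% of its speed; a pose out of reach is approached as far as the arm can. A call with a number of a shift or a turn outside -1 to 1 is refused whole. A call with a gripper value outside its range is refused whole. The fingers move at their own pace and stop on an object; FORCE is the grip in N (left out, the last holds). Time passes only in rows, so rows that repeat a pose let the fingers close. It gives the time, the measured TCP pose, the force, the opening and the grip force at its end, in the units of the state.
- state(): the state, without advancing time (a new reading comes with each control period).
- grab_frame(name): name is "scene" or "top" or "wrist"; returns the picture (420x560x3 uint8, red, green, blue); there is no depth.
- calibration(name): a dict with "fx", "fy", "cx", "cy" (pixels), "R" (3x3) and "t" (3): a world point X has camera coordinates R X + t. Camera axes: x right, y down, z forward; pixel columns grow to the right and rows downward; lengths in m; the calibration is good to about 2 mm. The wrist camera is an equidistant fisheye: a pixel r from the principal point sees the ray r / f radians off the axis. A picture is of the moment at which its call begins: read the wrist's pose just before it. calibration takes no time and is no camera call; for the wrist camera it gives the pose at the moment of the call.
- job_done(): hands the job in; it is judged then, once.
The state is a dict: "t": time; "joint_pos": joint angles; "joint_velocities": joint speeds; "effort": joint torques, N m; "eef_pos": TCP position; "orientation": TCP orientation; "force": force on the tool from outside, world axes, zero at the start; "torque": the same for the moment, N m; "finger_gap": finger opening in m; "gripper_force": force on a finger pad.
Only numpy, scipy, OpenCV 4.12 (cv2) and the standard library are available. Lean on these libraries where they do the work, as an engineer would, in place of code of your own. Each camera call takes 0.05 s, during which the arm holds its last target. There are 200 camera calls.

### The job

Get the rinsed sharpening stones drying: clear the short dressing block off the narrow rail into the top orange tray, and lay every long stone square across the top of the rail, balanced level and resting on nothing but the rail, with a finger's width of air between neighbours. Once that is all done, turn the small upper timer knob on the control box until its pointer is at the long mark, without disturbing the big speed knob beneath it, and then press the start button right down. Leave everything else on the counter where it is.

Things in the scene. Friction and masses are not known exactly. Their poses are not given: they have to be found in the camera images.
- rail: Fixed narrow drying rail: a timber batten stood on edge, 440 mm long, only 24 mm wide, its flat top 45 mm above the counter. Origin on the counter under its middle; its y axis runs along the rail, x across it, z up. A low steel foot (110 mm across the rail, 22 mm wide, 6 mm high) is under each end, 205 mm from the middle.
- stone_a: A long grey sharpening stone, a plain rectangular bar 120 x 40 x 25 mm of 0.2 to 0.35 kg, lying on the counter at the start. Origin at its centre; x along the 120 mm, y along the 40 mm, z along the 25 mm. Three or four such stones are present; an absent one is None.
- stone_b: A long grey sharpening stone, a plain rectangular bar 120 x 40 x 25 mm of 0.2 to 0.35 kg, lying on the counter at the start. Origin at its centre; x along the 120 mm, y along the 40 mm, z along the 25 mm. Three or four such stones are present; an absent one is None.
- stone_c: A long grey sharpening stone, a plain rectangular bar 120 x 40 x 25 mm of 0.2 to 0.35 kg, lying on the counter at the start. Origin at its centre; x along the 120 mm, y along the 40 mm, z along the 25 mm. Three or four such stones are present; an absent one is None.
- stone_d: A long grey sharpening stone, a plain rectangular bar 120 x 40 x 25 mm of 0.2 to 0.35 kg, lying on the counter at the start. Origin at its centre; x along the 120 mm, y along the 40 mm, z along the 25 mm. Three or four such stones are present; an absent one is None.
- dresser: The short dressing block of the same grey stone, 60 x 35 x 35 mm, 0.15 kg, lying on top of the rail at the start. Origin at its centre; x along the 60 mm.
- trays: Fixed stack of three orange parts trays, each 200 x 150 mm (x, y). Only the top one is open: its inner floor, 192 x 142 mm, is 94 mm above the counter and its rim 140 mm; walls 4 mm. Lips stick out up to 5 mm around each tray's rim. Origin on the counter under the middle.
- console: Fixed control box of the dryer, 180 x 130 x 55 mm (x, y, z), lying on its back with the controls on top. Origin on the counter under its middle. The axis of the two concentric knobs is upright at x = +30 mm, y = 0 in its frame; the start button is at x = -60 mm, y = 0. Six white marks surround the knobs, 30 degrees apart; one is long and broad (22 x 6 mm), at the box's +y side of the knobs, the other five short.
- timer (a joint): Angle (rad, 0 to 2.618) of the small upper timer knob, growing clockwise seen from above; it stays where it is left (friction about 0.03 N m). 0: the pointer is towards the box's -x side; pi/2 = 1.571: pointer at the long mark, towards the box's +y side. The knob is an upright grip bar 40 mm long, 12 mm thick, reaching from 75 to 111 mm above the counter, with a white line on the pointer end; the bar lies along the pointer direction.
- timer_top (a point): Middle of the top of the timer knob's grip bar, on the knobs' axis, 111 mm above the counter.
- speed_mark (a point): Point on the rim of the big lower speed knob (a black round disc of 64 mm diameter, top 70 mm above the counter, under the timer knob and on the same axis), at its aluminium mark; moves when that knob is turned. It turns freely against friction of about 0.04 N m.
- start (a joint): Travel of the start button (m): 0 up, 0.006 fully down; a spring of about 4 N returns it.
- start_top (a point): Middle of the top face of the round start button (24 mm diameter), on the control box; pressed straight down.
- mallet: Bystander: a black rubber mallet with a wooden handle. To be left where it is.
- wrench: Bystander: a chrome socket wrench. To be left where it is.
- tape_base: Bystander: a steel tape dispenser base. To be left where it is.
- jar: Bystander: a glass jar with a silver twist cap. To be left where it is.
- oil_tin: Bystander: a small tin with a paper label. To be left where it is.

How it is judged:
On the way, in this order (a step that is already met when the one before it is completed fails the run):
1. the dressing block is in the top tray and every stone lies across the rail (x of stone_a in the frame of rail between -0.015 and 0.015 m and y of stone_a in the frame of rail between -0.215 and 0.215 m and z of stone_a in the frame of rail between 0.051 and 0.073 m and angle between the x axis of each of stone_a, stone_b, stone_c, stone_d and the x axis of rail, either way round below 0.22 rad and linear speed of each of stone_a, stone_b, stone_c, stone_d, dresser below 0.03 m/s and x of stone_b in the frame of rail between -0.015 and 0.015 m and y of stone_b in the frame of rail between -0.215 and 0.215 m and z of stone_b in the frame of rail between 0.051 and 0.073 m and x of stone_c in the frame of rail between -0.015 and 0.015 m and y of stone_c in the frame of rail between -0.215 and 0.215 m and z of stone_c in the frame of rail between 0.051 and 0.073 m and x of stone_d in the frame of rail between -0.015 and 0.015 m and y of stone_d in the frame of rail between -0.215 and 0.215 m and z of stone_d in the frame of rail between 0.051 and 0.073 m and distance between stone_a and stone_b above 0.048 m and distance between each of stone_a, stone_b and stone_c above 0.048 m and distance between each of stone_a, stone_b, stone_c and stone_d above 0.048 m and x of dresser in the frame of trays between -0.09 and 0.09 m and y of dresser in the frame of trays between -0.065 and 0.065 m and z of dresser in the frame of trays between 0.1 and 0.135 m), for 0.3 s.
2. then the timer pointer is at the long mark (value of joint timer between 1.441 and 1.701 rad), for 0.2 s.
3. then the start button is pressed down with the timer at the mark (all of step 2 and value of joint start above 0.004 m), for 0.05 s.
At the end, for the whole second after the job is handed in: Stones lie across the rail at rest: centres within 15 mm of its midline, 51-73 mm high, over 48 mm apart, lengths level and square within 0.22 rad; the block is in the top tray; timer within 0.13 rad of the long mark (1.571); start was pressed over 4 mm, then let go (all of step 1 and all of step 2 and value of joint start below 0.003 m); the robot touches nothing.
It fails at once if the big speed knob is turned (its rim moves over 6 mm) (distance of speed_mark from where it was at the start of the episode above 0.006 m).
It fails at once if a bystander is moved over 5 cm (distance of any of mallet, wrench, tape_base, jar, oil_tin from where it was at the start of the episode above 0.05 m).
Of stone_a, stone_b, stone_c, stone_d only 3 to 4 are there at a start; the rules pass over those that are not, and their reading is None.
At some moment in a run one of stone_a, stone_b, stone_c, stone_d, dresser may be knocked a few centimetres aside while the robot is not near it.
Once in a run the grip may slacken for a moment while it holds something.
It also fails if it takes over 210 s, if anything falls off the work surface, if the arm or the gripper's body presses on something with over 40 N, if the wrist force passes 120 N, or if a joint passes its speed limit or range.

## Working session

There is one attempt and no reset: what is moved stays moved. The work goes in short steps, Python scripts to look and compute and a shell command to move; the robot and the scene stay as the last step left them, time stands still between calls to the robot, and variables do not carry over. Pictures are saved under pics/ and viewed, at most 14 in all, crops included, and the job is handed in when it is done.

```bash
mkdir -p pics; cat > h.py <<'E'
from workcell import *
import numpy as np, cv2
def snap(n,f):
    im=grab_frame(n); cv2.imwrite('pics/'+f,im[:,:,::-1]); return im
def ray(n,u,v,c=None):
    c=c or calibration(n); R=np.array(c['R']);t=np.array(c['t'])
    x=(u-c['cx'])/c['fx']; y=(v-c['cy'])/c['fy']
    if n=='wrist':
        r=np.hypot(x,y); d=np.array([x/r*np.sin(r),y/r*np.sin(r),np.cos(r)]) if r>1e-9 else np.array([0,0,1.])
    else: d=np.array([x,y,1.])
    return -R.T@t, R.T@d
def onz(n,u,v,z,c=None):
    o,d=ray(n,u,v,c); return o+d*(z-o[2])/d[2]
def proj(n,X,c=None):
    c=c or calibration(n); p=np.array(c['R'])@np.array(X)+np.array(c['t'])
    if n=='wrist':
        r=np.hypot(p[0],p[1]); th=np.arctan2(r,p[2]); p=np.array([p[0]/r*th,p[1]/r*th,1])
    return c['fx']*p[0]/p[2]+c['cx'], c['fy']*p[1]/p[2]+c['cy']
E
python3 - <<'E'
from h import *
for n in('scene','top','wrist'): snap(n,n+'0.png'); c=calibration(n); print(n,c['fx'],c['cx'],c['cy'],np.round(-np.array(c['R']).T@np.array(c['t']),3),np.round(c['R'],2).tolist())
print(state())
E
```

```text
scene 396.89532559692634 284.4947323950687 208.4329233939326 [ 1.026 -0.609  0.881] [[0.78, 0.62, 0.01], [0.45, -0.55, -0.7], [-0.43, 0.56, -0.71]]
top 522.9628848263199 278.92541380943436 208.93819485110276 [ 0.447 -0.019  1.253] [[-0.03, -1.0, -0.01], [-1.0, 0.03, -0.08], [0.08, 0.01, -1.0]]
wrist 325.19226210127806 283.0179983250254 205.87719668364957 [ 0.261 -0.545  0.385] [[0.32, -0.95, -0.0], [-0.92, -0.31, 0.25], [-0.24, -0.08, -0.97]]
{'t': 0.15, 'joint_pos': array([-1.32739866e+00,  1.31019303e-01,  1.48903135e+00,  2.54305011e-05,
        1.52301779e+00, -8.54172379e-02]), 'joint_velocities': array([ 1.96727163e-03, -2.26886685e-03, -3.06050457e-03,  1.48116144e-04,
        1.04080072e-05,  1.05747687e-03]), 'effort': array([ 1.95200599e-03, -5.60474968e+01, -4.92335129e+01,  7.69310910e-02,
        3.06026149e-02, -1.13751246e-04]), 'eef_pos': array([ 0.19366947, -0.56743117,  0.23180831]), 'orientation': array([-7.36594821e-04,  9.86515342e-01,  1.63667148e-01, -4.55650827e-05]), 'force': array([-0.37059513,  1.01188774,  0.38467947]), 'torque': array([-0.02474053,  0.02244121,  0.04146693]), 'gripper_force': 0.0, 'finger_gap': 0.09293157827320243}
```

View pics/top0.png

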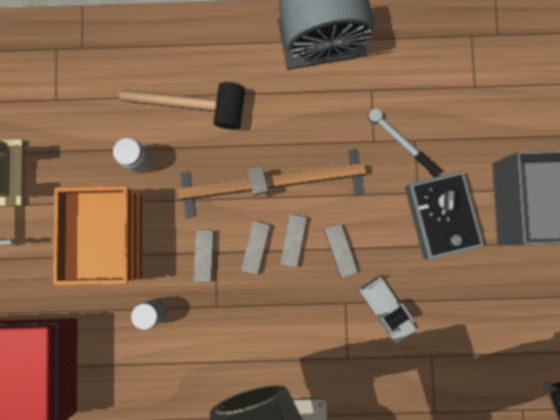

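View pics/scene0.png

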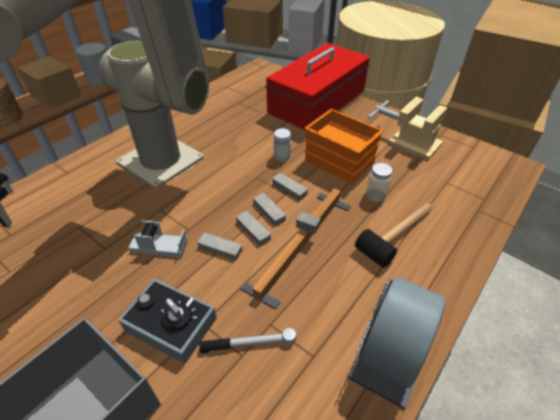

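The top view shows the rail from (178,194) to (365,170) with the block on it at (258,180). Four stones are at (204,256), (256,247), (294,240) and (341,250). The tray is at (92,235), and the console is at (445,215) with its knobs at (445,203) and button at (456,240).

```bash
cat >> h.py <<'E'
def stones(n,im,roi,c=None,z=0.025,lo=90,smax=60,amin=300):
    hsv=cv2.cvtColor(im,cv2.COLOR_RGB2HSV); m=((hsv[...,1]<smax)&(hsv[...,2]>lo)).astype(np.uint8)
    k=np.zeros_like(m); k[roi[1]:roi[3],roi[0]:roi[2]]=1; m*=k
    out=[]
    for q in cv2.findContours(m,cv2.RETR_EXTERNAL,cv2.CHAIN_APPROX_NONE)[0]:
        if cv2.contourArea(q)<amin: continue
        P=np.array([onz(n,u,v,z,c)[:2] for u,v in q[:,0]],np.float32)
        (x,y),_,_=r=cv2.minAreaRect(P); B=cv2.boxPoints(r); e=[B[1]-B[0],B[2]-B[1]]
        e.sort(key=np.linalg.norm); a=np.degrees(np.arctan2(e[1][1],e[1][0]))%180
        out.append((round(float(x),4),round(float(y),4),round(float(np.linalg.norm(e[1])),3),round(float(np.linalg.norm(e[0])),3),round(float(a),1)))
    return out
E
python3 - <<'E'
from h import *
im=cv2.imread('pics/top0.png')[:,:,::-1].copy(); c=calibration('top')
for p in [(204,256),(214,280),(258,180),(192,195)]: print(p, cv2.cvtColor(im,cv2.COLOR_RGB2HSV)[p[1],p[0]])
print('stones',stones('top',im,(170,205,370,290),c))
print('dresser',stones('top',im,(235,160,285,200),c,z=0.08,amin=100))
hsv=cv2.cvtColor(im,cv2.COLOR_RGB2HSV)
# rail: orange-ish
for p in [(215,188),(320,175),(300,150),(100,240)]: print(p,hsv[p[1],p[0]])
m=((hsv[...,1]>150)&(hsv[...,2]>150)).astype(np.uint8); 
k=m*0; k[160:205,170:375]=1
P=np.array([onz('top',u,v,.045,c)[:2] for v,u in np.argwhere(m*k)],np.float32)
r=cv2.minAreaRect(P); print('rail',r, cv2.fitLine(P,cv2.DIST_L2,0,.01,.01).ravel(),P.shape)
print('tray corners',[onz('top',u,v,.14,c)[:2].round(3).tolist() for u,v in [(55,188),(129,187),(55,283),(129,283)]])
# console dark
m=(hsv[...,2]<95).astype(np.uint8); k=m*0;k[170:262,402:490]=1
cv2.imwrite('pics/m.png',np.hstack([m*k*255]))
big=cv2.resize(im[165:265,400:500],None,fx=6,fy=6,interpolation=cv2.INTER_CUBIC); cv2.imwrite('pics/con.png',big[:,:,::-1])
E
```

```text
(204, 256) [ 25  18 155]
(214, 280) [ 13 108  97]
(258, 180) [ 27  17 136]
(192, 195) [ 14 130 161]
stones [(0.4477, 0.169, 0.12, 0.041, 175.8), (0.4503, -0.1539, 0.119, 0.044, 17.6), (0.463, 0.0459, 0.121, 0.043, 164.5), (0.4772, -0.0436, 0.12, 0.042, 167.5)]
dresser [(0.6142, 0.0352, 0.061, 0.036, 12.4)]
(215, 188) [ 14 130 167]
(320, 175) [ 14 131 181]
(300, 150) [ 14 115 144]
(100, 240) [ 15 150 212]Traceback (most recent call last):
  File "<stdin>", line 12, in <module>
cv2.error: OpenCV(4.12.0) /io/opencv/modules/imgproc/src/convhull.cpp:143: error: (-215:Assertion failed) total >= 0 && (depth == CV_32F || depth == CV_32S) in function 'convexHull'
```

```bash
python3 - <<'E'
from h import *
im=cv2.imread('pics/top0.png')[:,:,::-1].copy(); c=calibration('top')
hsv=cv2.cvtColor(im,cv2.COLOR_RGB2HSV)
m=((hsv[...,1]>118)&(hsv[...,2]>150)).astype(np.uint8); k=m*0; k[160:205,170:375]=1
m=cv2.morphologyEx(m*k,cv2.MORPH_OPEN,np.ones((3,3),np.uint8))
n,l,s,ce=cv2.connectedComponentsWithStats(m); keep=[i for i in range(1,n) if s[i,4]>200]; print(s[keep])
P=np.array([onz('top',u,v,.045,c)[:2] for v,u in np.argwhere(np.isin(l,keep))],np.float32)
(x,y),wh,a=r=cv2.minAreaRect(P); print('rail',r, cv2.fitLine(P,cv2.DIST_L2,0,.01,.01).ravel(),cv2.boxPoints(r))
print('tray corners',[onz('top',u,v,.14,c)[:2].round(3).tolist() for u,v in [(55,188),(129,187),(55,283),(129,283)]])
print('clicks knob',onz('top',447,201,.111,c).round(3),'button',onz('top',456,240,.058,c).round(3))
big=cv2.resize(im[165:265,400:500],None,fx=6,fy=6,interpolation=cv2.INTER_CUBIC); cv2.imwrite('pics/con.png',big[:,:,::-1])
E
```

```text
[[274 164  91  21 854]
 [177 179  73  19 673]]
rail ((0.617817223072052, 0.005436435341835022), (0.02314869686961174, 0.4387913644313812), 6.14292049407959) [ 0.10525206 -0.99444556  0.61788106  0.00169396] [[ 0.58283204  0.2223338 ]
 [ 0.6297867  -0.21393804]
 [ 0.6528024  -0.21146093]
 [ 0.6058478   0.22481091]]
tray corners [[0.601, 0.467], [0.599, 0.308], [0.399, 0.466], [0.394, 0.309]]
clicks knob [ 0.551 -0.381  0.111] button [ 0.466 -0.413  0.058]
```

View pics/con.png

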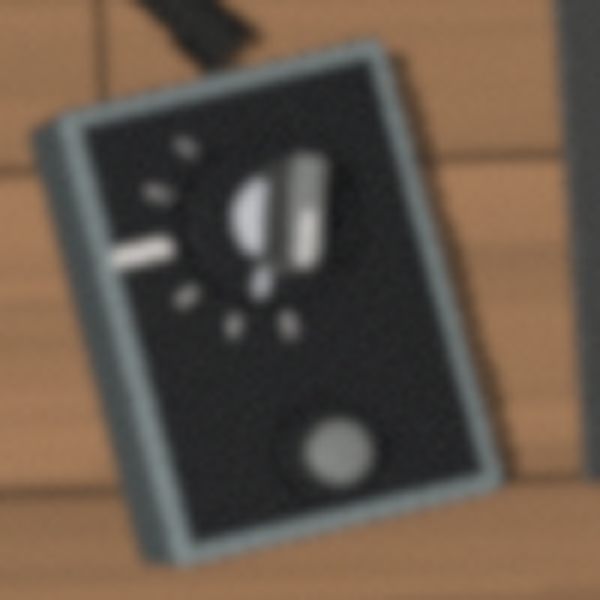

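The console is turned about 14°. The long mark points towards world +y and the pointer sits about 20° past box -x. Next I check for the finger overhang, then go for the block.

```bash
python3 - <<'E'
import workcell; print([n for n in dir(workcell) if n[0]!='_'], getattr(workcell,'finger_overhang',None))
from h import *
im=cv2.imread('pics/wrist0.png'); c=calibration('wrist'); s=state(); e=s['eef_pos']
print(proj('wrist',e,c),proj('wrist',e-[0,0,.01],c),proj('wrist',e-[0,0,.02],c))
E
python3 -m jog '[{"x":0.2,"y":0.5,"z":0.3},{"x":0.6,"y":0.9,"z":0.3},{"x":1,"y":1,"z":0.3},{"x":1,"y":1,"z":0.3}]' 20
python3 -m jog '[{"x":0.5,"y":0.6},{"x":1,"y":1},{"x":1,"y":1}]'
```

```text
['IKError', 'calibration', 'finger_overhang', 'grab_frame', 'job_done', 'state'] 0.014
(np.float64(282.2315932802433), np.float64(263.8238416400777)) (np.float64(282.285037789072), np.float64(256.1341169804147)) (np.float64(282.33337057188197), np.float64(249.1975434920929))validation failed for argument at $[0]...
validation failed for argument at $[0]...
```

View pics/wrist0.png

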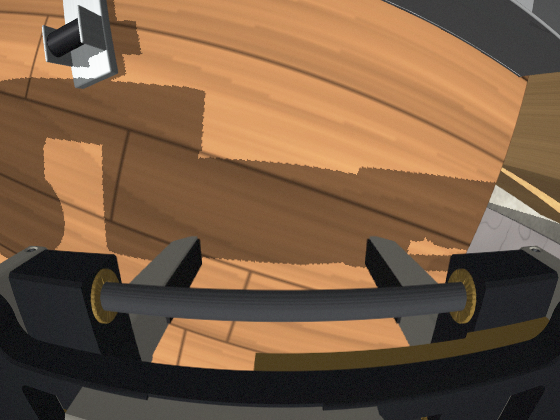

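The fingertips stand 14 mm past the TCP, and every row needs all seven keys. Now I move above the block.

```bash

python3 -m jog '[{"rx":0,"ry":0,"rz":-0.03,"x":0.35,"y":0.5,"z":0,"fingers":60},{"rx":0,"ry":0,"rz":-0.07,"x":0.7,"y":1,"z":0,"fingers":60},{"rx":0,"ry":0,"rz":-0.07,"x":0.7,"y":1,"z":0,"fingers":60}]' 20
for i in 1; do :; done
python3 -m jog '[{"rx":0,"ry":0,"rz":0,"x":0.35,"y":0.5,"z":0,"fingers":60},{"rx":0,"ry":0,"rz":0,"x":0.7,"y":1,"z":0,"fingers":60},{"rx":0,"ry":0,"rz":0,"x":0.7,"y":1,"z":0,"fingers":60}]'
python3 -m jog '[{"rx":0,"ry":0,"rz":0,"x":0.35,"y":0.5,"z":0,"fingers":60},{"rx":0,"ry":0,"rz":0,"x":0.7,"y":1,"z":0,"fingers":60},{"rx":0,"ry":0,"rz":0,"x":0.7,"y":1,"z":0,"fingers":60}]'
python3 -m jog '[{"rx":0,"ry":0,"rz":0,"x":0.35,"y":0.5,"z":0,"fingers":60},{"rx":0,"ry":0,"rz":0,"x":0.7,"y":1,"z":0,"fingers":60},{"rx":0,"ry":0,"rz":0,"x":0.7,"y":1,"z":0,"fingers":60}]'
python3 -m jog '[{"rx":0,"ry":0,"rz":0,"x":0.35,"y":0.5,"z":0,"fingers":60},{"rx":0,"ry":0,"rz":0,"x":0.7,"y":1,"z":0,"fingers":60},{"rx":0,"ry":0,"rz":0,"x":0.7,"y":1,"z":0,"fingers":60}]'
python3 -m jog '[{"rx":0,"ry":0,"rz":0,"x":0.35,"y":0.5,"z":-0.4,"fingers":60},{"rx":0,"ry":0,"rz":0,"x":0.7,"y":1,"z":-0.7,"fingers":60},{"rx":0,"ry":0,"rz":0,"x":0.7,"y":1,"z":-0.7,"fingers":60},{"rx":0,"ry":0,"rz":0,"x":0.7,"y":1,"z":-0.7,"fingers":60}]'
python3 - <<'E'
from h import *
def tooly():
    w,x,y,z=state()['orientation']; return np.degrees(np.arctan2(1-2*(x*x+z*z),2*(x*y-w*z)))
s=state(); print(s['t'],s['eef_pos'],tooly(),s['joint_pos'].round(2))
c=calibration('wrist'); im=snap('wrist','w1.png')
print(stones('wrist',im,(100,0,460,250),c,z=0.08,amin=300))
E
```

```text
t: 0.52
eef_pos: [0.2658, -0.4649, 0.2323]
orientation: [-0.001, 0.994, 0.111, 0.0]
force: [0.1, 0.8, 0.8]
finger_gap: 0.0678
gripper_force: 0.0
t: 0.9
eef_pos: [0.3354, -0.3658, 0.2327]
orientation: [-0.0, 0.994, 0.112, 0.0]
force: [-0.6, 0.2, 0.4]
finger_gap: 0.0599
gripper_force: 0.0
t: 1.27
eef_pos: [0.4052, -0.2664, 0.2327]
orientation: [-0.0, 0.994, 0.111, 0.0]
force: [0.1, -0.5, 0.4]
finger_gap: 0.0602
gripper_force: 0.0
t: 1.65
eef_pos: [0.4749, -0.167, 0.2325]
orientation: [-0.0, 0.994, 0.111, -0.0]
force: [-1.0, -1.3, -0.5]
finger_gap: 0.0599
gripper_force: 0.0
t: 2.02
eef_pos: [0.5448, -0.0677, 0.2321]
orientation: [0.0, 0.994, 0.11, -0.0]
force: [-0.2, -1.3, -0.0]
finger_gap: 0.0601
gripper_force: 0.0
t: 2.52
eef_pos: [0.6134, 0.03, 0.1617]
orientation: [0.0, 0.994, 0.109, -0.001]
force: [-0.2, -0.5, 0.6]
finger_gap: 0.06
gripper_force: 0.0
2.525 [0.61342107 0.02997605 0.16173908] -77.49092963771754 [-0.03  0.21  1.53 -0.    1.4   1.32]
[(0.5868, 0.1649, 0.024, 0.016, 4.4), (0.6163, 0.034, 0.058, 0.034, 12.5), (0.6419, 0.1707, 0.033, 0.017, 5.9)]
```

View pics/w1.png

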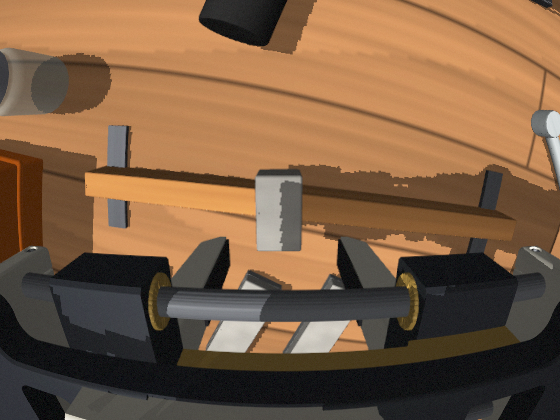

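The wrist view shows the block at (278,210), squarely between the fingers and in agreement with the top camera. I grasp it and lift.

```bash

python3 -m jog '[{"rx":0,"ry":0,"rz":0,"x":0.02,"y":0.045,"z":-0.4,"fingers":60},{"rx":0,"ry":0,"rz":0,"x":0.02,"y":0.045,"z":-0.8,"fingers":60},{"rx":0,"ry":0,"rz":0,"x":0.02,"y":0.045,"z":-0.96,"fingers":60},{"rx":0,"ry":0,"rz":0,"x":0.02,"y":0.045,"z":-0.96,"fingers":60},{"rx":0,"ry":0,"rz":0,"x":0.02,"y":0.045,"z":-0.96,"fingers":20},{"rx":0,"ry":0,"rz":0,"x":0.02,"y":0.045,"z":-0.96,"fingers":20},{"rx":0,"ry":0,"rz":0,"x":0.02,"y":0.045,"z":-0.96,"fingers":20},{"rx":0,"ry":0,"rz":0,"x":0.02,"y":0.045,"z":-0.96,"fingers":20}]' 25
python3 -m jog '[{"rx":0,"ry":0,"rz":0,"x":0,"y":0,"z":0.4,"fingers":20},{"rx":0,"ry":0,"rz":0,"x":0,"y":0,"z":0.8,"fingers":20},{"rx":0,"ry":0,"rz":0,"x":0,"y":0,"z":1,"fingers":20}]'
python3 -m jog '[{"rx":0,"ry":0,"rz":0,"x":0,"y":0.2,"z":0.3,"fingers":20},{"rx":0,"ry":0,"rz":0,"x":-0.15,"y":0.6,"z":0.45,"fingers":20},{"rx":0,"ry":0,"rz":0,"x":-0.3,"y":1,"z":0.45,"fingers":20}]'
```

```text
t: 3.58
eef_pos: [0.6167, 0.0365, 0.068]
orientation: [0.0, 0.994, 0.109, 0.001]
force: [-0.7, -1.9, 6.3]
finger_gap: 0.0348
gripper_force: 25.0
t: 3.95
eef_pos: [0.6167, 0.0368, 0.1691]
orientation: [0.0, 0.994, 0.109, 0.001]
force: [0.5, -0.7, -2.6]
finger_gap: 0.0349
gripper_force: 25.0
t: 4.32
eef_pos: [0.586, 0.1376, 0.2126]
orientation: [-0.0, 0.994, 0.109, 0.001]
force: [0.8, 0.3, -1.8]
finger_gap: 0.0349
gripper_force: 25.0
```

```bash

python3 -m jog '[{"rx":0,"ry":0,"rz":0,"x":-0.2,"y":0.5,"z":0.1,"fingers":20},{"rx":0,"ry":0,"rz":0,"x":-0.4,"y":1,"z":0.1,"fingers":20},{"rx":0,"ry":0,"rz":0,"x":-0.4,"y":1,"z":0.1,"fingers":20}]'
python3 -m jog '[{"rx":0,"ry":0,"rz":0,"x":-0.2,"y":0.5,"z":0,"fingers":20},{"rx":0,"ry":0,"rz":0,"x":-0.4,"y":1,"z":0,"fingers":20},{"rx":0,"ry":0,"rz":0,"x":-0.4,"y":1,"z":0,"fingers":20}]'
python3 -m jog '[{"rx":0,"ry":0,"rz":-0.05,"x":-0.08,"y":0.5,"z":0,"fingers":20},{"rx":0,"ry":0,"rz":-0.12,"x":-0.08,"y":0.5,"z":-0.1,"fingers":20},{"rx":0,"ry":0,"rz":-0.12,"x":-0.08,"y":0.5,"z":-0.5,"fingers":20},{"rx":0,"ry":0,"rz":-0.12,"x":-0.08,"y":0.5,"z":-0.9,"fingers":20},{"rx":0,"ry":0,"rz":-0.12,"x":-0.08,"y":0.5,"z":-1,"fingers":20},{"rx":0,"ry":0,"rz":-0.12,"x":-0.08,"y":0.5,"z":-1,"fingers":20}]'
```

```text
t: 4.7
eef_pos: [0.5437, 0.2401, 0.2207]
orientation: [-0.0, 0.994, 0.112, -0.001]
force: [0.0, -0.5, -1.9]
finger_gap: 0.035
gripper_force: 25.0
t: 5.08
eef_pos: [0.5041, 0.3389, 0.2205]
orientation: [-0.0, 0.994, 0.111, -0.001]
force: [0.7, -0.3, -0.9]
finger_gap: 0.0346
gripper_force: 25.0
t: 5.82
eef_pos: [0.498, 0.3857, 0.1214]
orientation: [0.0, 1.0, 0.015, -0.0]
force: [-0.0, 0.4, -1.0]
finger_gap: 0.0349
gripper_force: 25.0
```

```bash

python3 -m jog '[{"rx":0,"ry":0,"rz":0,"x":0,"y":0,"z":-0.03,"fingers":20},{"rx":0,"ry":0,"rz":0,"x":0,"y":0,"z":-0.03,"fingers":62},{"rx":0,"ry":0,"rz":0,"x":0,"y":0,"z":-0.03,"fingers":62},{"rx":0,"ry":0,"rz":0,"x":0,"y":0,"z":-0.03,"fingers":62},{"rx":0,"ry":0,"rz":0,"x":0,"y":0,"z":0.4,"fingers":62},{"rx":0,"ry":0,"rz":0,"x":0,"y":0,"z":0.9,"fingers":62},{"rx":0,"ry":0,"rz":0,"x":0,"y":0,"z":1,"fingers":62}]'
python3 -m jog '[{"rx":0,"ry":0,"rz":0,"x":0,"y":-0.5,"z":0,"fingers":60},{"rx":0,"ry":0,"rz":0,"x":0,"y":-1,"z":0,"fingers":60}]'
python3 -m jog '[{"rx":0,"ry":0,"rz":0,"x":0,"y":-0.5,"z":0,"fingers":60},{"rx":0,"ry":0,"rz":0,"x":0,"y":-0.8,"z":0,"fingers":60},{"rx":0,"ry":0,"rz":0,"x":0,"y":-0.8,"z":0,"fingers":60}]'
cat >> h.py <<'E'
def tooly():
    w,x,y,z=state()['orientation']; return np.degrees(np.arctan2(1-2*(x*x+z*z),2*(x*y-w*z)))%180
E
python3 - <<'E'
from h import *
s=state(); print(s['t'],s['eef_pos'],tooly(),s['joint_pos'].round(2))
im=snap('top','t2.png'); iw=snap('wrist','w2.png'); print(stones('top',im,(170,205,370,290)))
print(stones('top',im,(60,195,125,275),z=.129,amin=60))
cv2.imwrite('pics/tw2.png',cv2.resize(np.hstack([im,iw])[:,:,::-1],None,fx=.7,fy=.7))
E
```

```text
t: 6.7
eef_pos: [0.4997, 0.388, 0.2271]
orientation: [-0.002, 1.0, 0.015, 0.003]
force: [-0.2, -0.2, 0.2]
finger_gap: 0.062
gripper_force: 0.0
t: 6.95
eef_pos: [0.4973, 0.2858, 0.2209]
orientation: [0.0, 1.0, 0.016, -0.0]
force: [0.9, -0.5, 1.0]
finger_gap: 0.0601
gripper_force: 0.0
t: 7.32
eef_pos: [0.4976, 0.2048, 0.221]
orientation: [0.0, 1.0, 0.014, -0.0]
force: [0.3, 0.3, 1.1]
finger_gap: 0.0598
gripper_force: 0.0
7.325 [0.49760384 0.20476308 0.2209897 ] 91.5788977500644 [ 0.3  -0.03  1.68 -0.    1.5   1.84]
[(0.4477, 0.1683, 0.121, 0.043, 175.0), (0.449, -0.1527, 0.118, 0.042, 16.2), (0.4624, 0.046, 0.119, 0.043, 164.5), (0.4768, -0.0425, 0.12, 0.04, 167.6)]
[(0.4498, 0.4588, 0.074, 0.019, 14.3), (0.5171, 0.3918, 0.139, 0.139, 179.8)]
```

View pics/tw2.png

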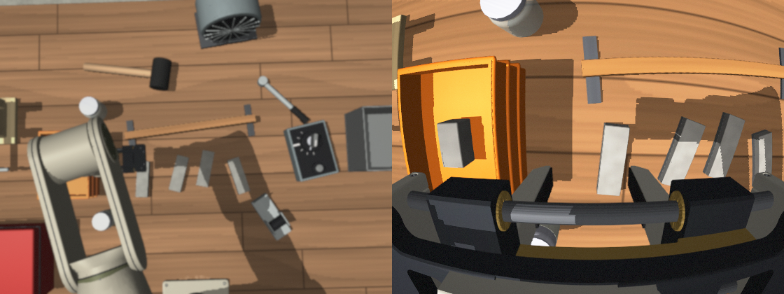

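The wrist view shows the block resting in the tray at about (455,142), and the top view shows all four stones unmoved. Next is stone 1.

```bash

python3 -m jog '[{"rx":0,"ry":0,"rz":-0.067,"x":-0.25,"y":-0.2,"z":-0.4,"fingers":65},{"rx":0,"ry":0,"rz":-0.067,"x":-0.5,"y":-0.365,"z":-0.8,"fingers":65},{"rx":0,"ry":0,"rz":-0.067,"x":-0.5,"y":-0.365,"z":-1,"fingers":65},{"rx":0,"ry":0,"rz":-0.067,"x":-0.5,"y":-0.365,"z":-1,"fingers":65}]'
python3 -m jog '[{"rx":0,"ry":0,"rz":0,"x":0,"y":0,"z":-0.5,"fingers":65},{"rx":0,"ry":0,"rz":0,"x":0,"y":0,"z":-0.9,"fingers":65},{"rx":0,"ry":0,"rz":0,"x":0,"y":0,"z":-1,"fingers":65},{"rx":0,"ry":0,"rz":0,"x":0,"y":0,"z":-1,"fingers":65}]'
python3 -c "
from h import *
s=state();print(s['eef_pos'],tooly())"
python3 -m jog '[{"rx":0,"ry":0,"rz":0,"x":0,"y":0,"z":0,"fingers":25},{"rx":0,"ry":0,"rz":0,"x":0,"y":0,"z":0,"fingers":25},{"rx":0,"ry":0,"rz":0,"x":0,"y":0,"z":0,"fingers":25},{"rx":0,"ry":0,"rz":0,"x":0,"y":0,"z":0,"fingers":25}]' 35
python3 -m jog '[{"rx":0,"ry":0,"rz":0,"x":0,"y":0,"z":0.4,"fingers":25},{"rx":0,"ry":0,"rz":0,"x":0,"y":0,"z":0.9,"fingers":25},{"rx":0,"ry":0,"rz":0,"x":0,"y":0,"z":1,"fingers":25}]'
python3 -m jog '[{"rx":0,"ry":0,"rz":0.05,"x":0.4,"y":0,"z":0,"fingers":25},{"rx":0,"ry":0,"rz":0.117,"x":0.8,"y":0,"z":0,"fingers":25},{"rx":0,"ry":0,"rz":0.117,"x":1,"y":0,"z":0,"fingers":25},{"rx":0,"ry":0,"rz":0.117,"x":1,"y":0,"z":0,"fingers":25}]'
python3 -c "
from h import *
s=state();print(s['eef_pos'],tooly())"
```

```text
t: 7.92
eef_pos: [0.446, 0.1707, 0.1197]
orientation: [0.0, 0.999, -0.037, -0.002]
force: [-0.0, -0.2, -0.4]
finger_gap: 0.0652
gripper_force: 0.0
t: 8.43
eef_pos: [0.4485, 0.1708, 0.0225]
orientation: [-0.0, 0.999, -0.037, 0.0]
force: [-0.1, 0.4, -0.2]
finger_gap: 0.065
gripper_force: 0.0
[0.44845984 0.17076864 0.02254428] 85.74341045787567
t: 8.93
eef_pos: [0.4487, 0.17, 0.0227]
orientation: [0.0, 0.999, -0.037, 0.001]
force: [-1.1, -2.1, 6.7]
finger_gap: 0.0396
gripper_force: 35.0
t: 9.3
eef_pos: [0.4499, 0.1708, 0.1252]
orientation: [-0.001, 0.999, -0.037, 0.003]
force: [-0.1, 0.1, -3.5]
finger_gap: 0.0395
gripper_force: 35.0
t: 9.8
eef_pos: [0.5475, 0.1698, 0.1196]
orientation: [0.0, 0.999, 0.054, -0.001]
force: [-0.2, -0.6, -3.0]
finger_gap: 0.0397
gripper_force: 35.0
[0.54753077 0.16976696 0.11962378] 96.1920844742225
```

```bash

python3 -m jog '[{"rx":0,"ry":0,"rz":0,"x":0.4,"y":0,"z":0,"fingers":25},{"rx":0,"ry":0,"rz":0,"x":0.535,"y":0,"z":-0.1,"fingers":25},{"rx":0,"ry":0,"rz":0,"x":0.535,"y":0,"z":-0.3,"fingers":25},{"rx":0,"ry":0,"rz":0,"x":0.535,"y":0,"z":-0.45,"fingers":25},{"rx":0,"ry":0,"rz":0,"x":0.535,"y":0,"z":-0.5,"fingers":25},{"rx":0,"ry":0,"rz":0,"x":0.535,"y":0,"z":-0.5,"fingers":25}]'
python3 -c "
from h import *
s=state();print(s['eef_pos'],tooly(),s['force'])"
```

```text
t: 10.55
eef_pos: [0.6004, 0.1702, 0.071]
orientation: [0.0, 0.999, 0.055, -0.001]
force: [-0.6, -0.7, -2.9]
finger_gap: 0.0393
gripper_force: 35.0
[0.60038799 0.17016539 0.07104008] 96.25380189416435 [-0.57881665 -0.68230072 -2.86407134]
```

```bash

python3 -m jog '[{"rx":0,"ry":0,"rz":0,"x":0.005,"y":0,"z":-0.02,"fingers":25},{"rx":0,"ry":0,"rz":0,"x":0.005,"y":0,"z":-0.035,"fingers":25},{"rx":0,"ry":0,"rz":0,"x":0.005,"y":0,"z":-0.035,"fingers":42},{"rx":0,"ry":0,"rz":0,"x":0.005,"y":0,"z":-0.035,"fingers":60},{"rx":0,"ry":0,"rz":0,"x":0.005,"y":0,"z":-0.035,"fingers":60},{"rx":0,"ry":0,"rz":0,"x":0.005,"y":0,"z":0.1,"fingers":60},{"rx":0,"ry":0,"rz":0,"x":0.005,"y":0,"z":0.5,"fingers":60},{"rx":0,"ry":0,"rz":0,"x":0.005,"y":0,"z":1,"fingers":60}]'
python3 -m jog '[{"rx":0,"ry":0,"rz":-0.05,"x":-0.5,"y":-0.4,"z":0.2,"fingers":60},{"rx":0,"ry":0,"rz":-0.15,"x":-1,"y":-0.8,"z":0.3,"fingers":60},{"rx":0,"ry":0,"rz":-0.24,"x":-1,"y":-1,"z":0.3,"fingers":60},{"rx":0,"ry":0,"rz":-0.24,"x":-1,"y":-1,"z":0.3,"fingers":60}]'
python3 - <<'E'
from h import *
s=state(); print(s['t'],s['eef_pos'],tooly(),s['joint_pos'].round(2))
im=snap('top','t3.png'); c=calibration('wrist'); iw=snap('wrist','w3.png'); print(stones('top',im,(170,205,370,290)))
print(stones('top',im,(170,150,370,225),z=.07), stones('wrist',iw,(100,0,460,250),c,z=0.07,amin=300))
cv2.imwrite('pics/tw3.png',cv2.resize(np.hstack([im,iw])[:,:,::-1],None,fx=.7,fy=.7))
E
```

```text
t: 11.55
eef_pos: [0.601, 0.17, 0.1725]
orientation: [0.0, 0.999, 0.054, -0.001]
force: [0.2, -0.1, -0.1]
finger_gap: 0.0601
gripper_force: 0.0
t: 12.05
eef_pos: [0.5018, 0.0689, 0.2033]
orientation: [-0.0, 0.991, -0.135, 0.001]
force: [0.3, 1.1, -0.9]
finger_gap: 0.0598
gripper_force: 0.0
12.05 [0.50184261 0.06890964 0.20331414] 74.49526770676233 [ 0.04 -0.11  1.79 -0.    1.47  1.88]
[(0.4473, -0.1532, 0.112, 0.042, 16.2), (0.4731, -0.0431, 0.113, 0.043, 167.0), (0.467, 0.1305, 0.22, 0.196, 88.3)]
[(0.5887, 0.1251, 0.205, 0.142, 88.3)] [(0.4895, 0.0431, 0.082, 0.035, 164.5), (0.49, -0.0292, 0.103, 0.039, 167.0), (0.6014, 0.1699, 0.12, 0.04, 6.3)]
```

View pics/tw3.png

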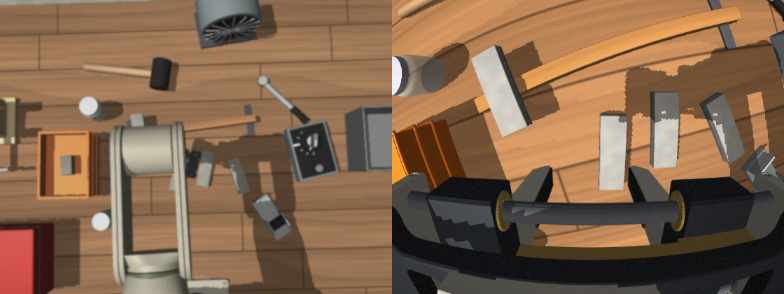

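The wrist view shows stone 1 balanced square across the rail, measured at (0.601, 0.170) and 6.3°. Next is stone 2.

```bash

python3 -m jog '[{"rx":0,"ry":0,"rz":0,"x":-0.2,"y":-0.12,"z":-0.4,"fingers":60},{"rx":0,"ry":0,"rz":0,"x":-0.39,"y":-0.23,"z":-0.8,"fingers":60},{"rx":0,"ry":0,"rz":0,"x":-0.39,"y":-0.23,"z":-1,"fingers":60},{"rx":0,"ry":0,"rz":0,"x":-0.39,"y":-0.23,"z":-1,"fingers":60}]'
python3 -m jog '[{"rx":0,"ry":0,"rz":0,"x":0,"y":0,"z":-0.4,"fingers":60},{"rx":0,"ry":0,"rz":0,"x":0,"y":0,"z":-0.75,"fingers":60},{"rx":0,"ry":0,"rz":0,"x":0,"y":0,"z":-0.81,"fingers":60},{"rx":0,"ry":0,"rz":0,"x":0,"y":0,"z":-0.81,"fingers":60}]'
python3 -c "
from h import *
s=state();print(s['eef_pos'],tooly())"
python3 -m jog '[{"rx":0,"ry":0,"rz":0,"x":0,"y":0,"z":0,"fingers":25},{"rx":0,"ry":0,"rz":0,"x":0,"y":0,"z":0,"fingers":25},{"rx":0,"ry":0,"rz":0,"x":0,"y":0,"z":0,"fingers":25},{"rx":0,"ry":0,"rz":0,"x":0,"y":0,"z":0,"fingers":25}]' 35
python3 -m jog '[{"rx":0,"ry":0,"rz":0,"x":0,"y":0,"z":0.4,"fingers":25},{"rx":0,"ry":0,"rz":0,"x":0,"y":0,"z":0.9,"fingers":25},{"rx":0,"ry":0,"rz":0,"x":0,"y":0,"z":1,"fingers":25}]'
python3 -m jog '[{"rx":0,"ry":0,"rz":0.08,"x":0.4,"y":0.05,"z":0,"fingers":25},{"rx":0,"ry":0,"rz":0.16,"x":0.8,"y":0.13,"z":0,"fingers":25},{"rx":0,"ry":0,"rz":0.24,"x":1,"y":0.13,"z":0,"fingers":25},{"rx":0,"ry":0,"rz":0.24,"x":1,"y":0.13,"z":0,"fingers":25}]'
python3 -c "
from h import *
s=state();print(s['eef_pos'],tooly())"
```

```text
t: 12.65
eef_pos: [0.4615, 0.0479, 0.1]
orientation: [0.0, 0.991, -0.133, -0.002]
force: [-0.3, -0.0, 0.4]
finger_gap: 0.0603
gripper_force: 0.0
t: 13.15
eef_pos: [0.4638, 0.0475, 0.0219]
orientation: [-0.0, 0.991, -0.133, 0.0]
force: [-0.3, -0.7, -0.4]
finger_gap: 0.0599
gripper_force: 0.0
[0.46383567 0.04747069 0.0218598 ] 74.68950834191304
t: 13.65
eef_pos: [0.4638, 0.0469, 0.0219]
orientation: [0.0, 0.991, -0.134, 0.001]
force: [-1.6, -1.0, 6.3]
finger_gap: 0.0394
gripper_force: 35.0
t: 14.02
eef_pos: [0.4651, 0.0472, 0.1245]
orientation: [-0.0, 0.991, -0.134, 0.003]
force: [-0.6, -0.2, -1.8]
finger_gap: 0.0396
gripper_force: 35.0
t: 14.52
eef_pos: [0.5626, 0.0602, 0.119]
orientation: [-0.0, 0.999, 0.054, -0.001]
force: [-0.4, -0.0, -2.6]
finger_gap: 0.0399
gripper_force: 35.0
[0.56260592 0.06016189 0.118972  ] 96.2153859177144
```

```bash

python3 -m jog '[{"rx":0,"ry":0,"rz":0,"x":0.4,"y":0,"z":0,"fingers":25},{"rx":0,"ry":0,"rz":0,"x":0.505,"y":0,"z":-0.1,"fingers":25},{"rx":0,"ry":0,"rz":0,"x":0.505,"y":0,"z":-0.3,"fingers":25},{"rx":0,"ry":0,"rz":0,"x":0.505,"y":0,"z":-0.45,"fingers":25},{"rx":0,"ry":0,"rz":0,"x":0.505,"y":0,"z":-0.5,"fingers":25},{"rx":0,"ry":0,"rz":0,"x":0.505,"y":0,"z":-0.5,"fingers":25}]'
python3 -m jog '[{"rx":0,"ry":0,"rz":0,"x":0.0,"y":0,"z":-0.015,"fingers":25},{"rx":0,"ry":0,"rz":0,"x":0.0,"y":0,"z":-0.03,"fingers":25},{"rx":0,"ry":0,"rz":0,"x":0.0,"y":0,"z":-0.03,"fingers":42},{"rx":0,"ry":0,"rz":0,"x":0.0,"y":0,"z":-0.03,"fingers":60},{"rx":0,"ry":0,"rz":0,"x":0.0,"y":0,"z":-0.03,"fingers":60},{"rx":0,"ry":0,"rz":0,"x":0.0,"y":0,"z":0.1,"fingers":60},{"rx":0,"ry":0,"rz":0,"x":0.0,"y":0,"z":0.5,"fingers":60},{"rx":0,"ry":0,"rz":0,"x":0.0,"y":0,"z":1,"fingers":60}]'
python3 -m jog '[{"rx":0,"ry":0,"rz":-0.05,"x":-0.5,"y":-0.4,"z":0.2,"fingers":60},{"rx":0,"ry":0,"rz":-0.15,"x":-1,"y":-0.8,"z":0.3,"fingers":60},{"rx":0,"ry":0,"rz":-0.205,"x":-1,"y":-1,"z":0.3,"fingers":60},{"rx":0,"ry":0,"rz":-0.205,"x":-1,"y":-1,"z":0.3,"fingers":60}]'
python3 - <<'E'
from h import *
s=state(); print(s['t'],s['eef_pos'],tooly(),s['joint_pos'].round(2))
im=snap('top','t4.png'); c=calibration('wrist'); iw=snap('wrist','w4.png'); print(stones('top',im,(170,205,370,290)))
print(stones('top',im,(170,150,370,225),z=.07), stones('wrist',iw,(0,0,560,250),c,z=0.07,amin=300))
print(stones('wrist',iw,(0,0,560,250),c,z=0.025,amin=300))
E
```

```text
t: 15.28
eef_pos: [0.6124, 0.0602, 0.07]
orientation: [-0.0, 0.999, 0.054, -0.001]
force: [0.0, 0.1, -2.6]
finger_gap: 0.0399
gripper_force: 35.0
t: 16.27
eef_pos: [0.6124, 0.0601, 0.1714]
orientation: [-0.0, 0.999, 0.054, -0.001]
force: [1.0, -0.2, -0.5]
finger_gap: 0.0601
gripper_force: 0.0
t: 16.77
eef_pos: [0.5133, -0.0412, 0.2023]
orientation: [0.0, 0.994, -0.108, 0.001]
force: [0.0, 0.4, -0.8]
finger_gap: 0.0599
gripper_force: 0.0
16.775 [ 0.51327633 -0.04122261  0.20225832] 77.64939727416315 [-0.18 -0.09  1.76 -0.    1.46  1.61]
[(0.4608, -0.0794, 0.224, 0.196, 88.3), (0.4651, 0.0694, 0.202, 0.046, 172.4)]
[(0.5994, 0.1785, 0.122, 0.057, 5.9), (0.5917, -0.0476, 0.274, 0.158, 88.3)] [(0.4766, -0.1385, 0.095, 0.037, 17.0), (0.5046, -0.0492, 0.077, 0.034, 167.5), (0.4899, -0.305, 0.066, 0.031, 11.9), (0.6012, 0.1701, 0.12, 0.04, 6.3), (0.6016, -0.1781, 0.035, 0.018, 6.2), (0.6131, 0.06, 0.119, 0.04, 6.2), (0.6587, -0.172, 0.03, 0.018, 6.8)]
[(0.4598, -0.1517, 0.11, 0.042, 17.0), (0.4922, -0.0483, 0.089, 0.04, 167.5), (0.4753, -0.3444, 0.076, 0.035, 11.9), (0.6041, 0.2056, 0.138, 0.046, 6.3), (0.6045, -0.1976, 0.04, 0.021, 6.2), (0.6179, 0.0781, 0.138, 0.046, 6.2), (0.6707, -0.1905, 0.034, 0.021, 6.8)]
```

```bash

python3 -m jog '[{"rx":0,"ry":0,"rz":0,"x":-0.18,"y":-0.02,"z":-0.4,"fingers":60},{"rx":0,"ry":0,"rz":0,"x":-0.36,"y":-0.02,"z":-0.8,"fingers":60},{"rx":0,"ry":0,"rz":0,"x":-0.36,"y":-0.02,"z":-1,"fingers":60},{"rx":0,"ry":0,"rz":0,"x":-0.36,"y":-0.02,"z":-1,"fingers":60}]'
python3 -m jog '[{"rx":0,"ry":0,"rz":0,"x":0,"y":0,"z":-0.4,"fingers":60},{"rx":0,"ry":0,"rz":0,"x":0,"y":0,"z":-0.75,"fingers":60},{"rx":0,"ry":0,"rz":0,"x":0,"y":0,"z":-0.8,"fingers":60},{"rx":0,"ry":0,"rz":0,"x":0,"y":0,"z":-0.8,"fingers":60}]'
python3 -c "
from h import *
s=state();print(s['eef_pos'],tooly())"
python3 -m jog '[{"rx":0,"ry":0,"rz":0,"x":0,"y":0,"z":0,"fingers":25},{"rx":0,"ry":0,"rz":0,"x":0,"y":0,"z":0,"fingers":25},{"rx":0,"ry":0,"rz":0,"x":0,"y":0,"z":0,"fingers":25},{"rx":0,"ry":0,"rz":0,"x":0,"y":0,"z":0,"fingers":25}]' 35
python3 -m jog '[{"rx":0,"ry":0,"rz":0,"x":0,"y":0,"z":0.4,"fingers":25},{"rx":0,"ry":0,"rz":0,"x":0,"y":0,"z":0.9,"fingers":25},{"rx":0,"ry":0,"rz":0,"x":0,"y":0,"z":1,"fingers":25}]'
python3 -m jog '[{"rx":0,"ry":0,"rz":0.08,"x":0.4,"y":-0.03,"z":0,"fingers":25},{"rx":0,"ry":0,"rz":0.16,"x":0.8,"y":-0.06,"z":0,"fingers":25},{"rx":0,"ry":0,"rz":0.206,"x":1,"y":-0.06,"z":0,"fingers":25},{"rx":0,"ry":0,"rz":0.206,"x":1,"y":-0.06,"z":0,"fingers":25}]'
python3 -c "
from h import *
s=state();print(s['eef_pos'],tooly())"
```

```text
t: 17.38
eef_pos: [0.4761, -0.0406, 0.0988]
orientation: [-0.0, 0.994, -0.105, -0.002]
force: [-0.2, 0.4, 0.7]
finger_gap: 0.0599
gripper_force: 0.0
t: 17.88
eef_pos: [0.4784, -0.0417, 0.022]
orientation: [0.0, 0.994, -0.106, 0.001]
force: [0.1, 0.2, 0.6]
finger_gap: 0.0602
gripper_force: 0.0
[ 0.47840552 -0.0417177   0.02196729] 77.83467518873864
t: 18.38
eef_pos: [0.4784, -0.0424, 0.022]
orientation: [0.0, 0.994, -0.106, 0.001]
force: [-0.1, -1.8, 6.6]
finger_gap: 0.04
gripper_force: 35.0
t: 18.75
eef_pos: [0.4795, -0.0422, 0.1243]
orientation: [0.0, 0.994, -0.106, 0.003]
force: [0.5, 0.2, -2.6]
finger_gap: 0.0398
gripper_force: 35.0
t: 19.25
eef_pos: [0.577, -0.0477, 0.1186]
orientation: [-0.0, 0.998, 0.055, -0.001]
force: [-0.4, 0.4, -3.3]
finger_gap: 0.0399
gripper_force: 35.0
[ 0.57696501 -0.0476549   0.1186323 ] 96.31905677697901
```

```bash

python3 -m jog '[{"rx":0,"ry":0,"rz":0,"x":0.4,"y":0,"z":0,"fingers":25},{"rx":0,"ry":0,"rz":0,"x":0.475,"y":0,"z":-0.1,"fingers":25},{"rx":0,"ry":0,"rz":0,"x":0.475,"y":0,"z":-0.3,"fingers":25},{"rx":0,"ry":0,"rz":0,"x":0.475,"y":0,"z":-0.45,"fingers":25},{"rx":0,"ry":0,"rz":0,"x":0.475,"y":0,"z":-0.5,"fingers":25},{"rx":0,"ry":0,"rz":0,"x":0.475,"y":0,"z":-0.5,"fingers":25}]'
python3 -m jog '[{"rx":0,"ry":0,"rz":0,"x":0.0,"y":0,"z":-0.015,"fingers":25},{"rx":0,"ry":0,"rz":0,"x":0.0,"y":0,"z":-0.03,"fingers":25},{"rx":0,"ry":0,"rz":0,"x":0.0,"y":0,"z":-0.03,"fingers":42},{"rx":0,"ry":0,"rz":0,"x":0.0,"y":0,"z":-0.03,"fingers":60},{"rx":0,"ry":0,"rz":0,"x":0.0,"y":0,"z":-0.03,"fingers":60},{"rx":0,"ry":0,"rz":0,"x":0.0,"y":0,"z":0.1,"fingers":60},{"rx":0,"ry":0,"rz":0,"x":0.0,"y":0,"z":0.5,"fingers":60},{"rx":0,"ry":0,"rz":0,"x":0.0,"y":0,"z":1,"fingers":60}]'
python3 -m jog '[{"rx":0,"ry":0,"rz":0.05,"x":-0.5,"y":-0.4,"z":0.2,"fingers":60},{"rx":0,"ry":0,"rz":0.12,"x":-1,"y":-0.8,"z":0.3,"fingers":60},{"rx":0,"ry":0,"rz":0.12,"x":-1,"y":-1,"z":0.3,"fingers":60},{"rx":0,"ry":0,"rz":0.12,"x":-1,"y":-1,"z":0.3,"fingers":60}]'
python3 - <<'E'
from h import *
s=state(); print(s['t'],s['eef_pos'],tooly(),s['joint_pos'].round(2))
im=snap('top','t5.png'); c=calibration('wrist'); iw=snap('wrist','w5.png'); 
print('top',stones('top',im,(170,205,370,290)), stones('top',im,(170,150,370,225),z=.07));print('rail', stones('wrist',iw,(0,0,560,250),c,z=0.07,amin=300))
print('floor',stones('wrist',iw,(0,0,560,250),c,z=0.025,amin=300))
E
```

```text
t: 20.0
eef_pos: [0.624, -0.0478, 0.07]
orientation: [-0.0, 0.998, 0.055, -0.001]
force: [-0.5, 1.3, -3.0]
finger_gap: 0.0396
gripper_force: 35.0
t: 21.0
eef_pos: [0.6239, -0.0477, 0.1714]
orientation: [-0.0, 0.998, 0.055, -0.001]
force: [1.2, -0.2, -0.3]
finger_gap: 0.0597
gripper_force: 0.0
t: 21.5
eef_pos: [0.5246, -0.1495, 0.2023]
orientation: [0.001, 0.989, 0.148, 0.001]
force: [-0.3, 0.2, -0.4]
finger_gap: 0.06
gripper_force: 0.0
21.5 [ 0.52457904 -0.14949652  0.20229379] 106.97065320686357 [-0.37 -0.    1.68 -0.    1.46  0.9 ]
top [(0.4554, -0.142, 0.244, 0.128, 159.4)] [(0.5993, 0.1788, 0.122, 0.057, 5.9), (0.6123, 0.0606, 0.121, 0.043, 6.0), (0.5939, -0.1599, 0.171, 0.118, 177.5), (0.6229, -0.0472, 0.122, 0.043, 6.1)]
rail [(0.4983, -0.1433, 0.043, 0.034, 17.2), (0.6033, -0.1912, 0.035, 0.018, 6.2), (0.6605, -0.1853, 0.03, 0.018, 5.6), (0.6013, 0.1702, 0.12, 0.04, 6.1), (0.624, -0.0482, 0.12, 0.04, 6.2), (0.7042, -0.2638, 0.13, 0.039, 39.8), (0.613, 0.0601, 0.119, 0.04, 6.1)]
floor [(0.4834, -0.1457, 0.05, 0.039, 17.2), (0.6049, -0.2012, 0.04, 0.021, 6.2), (0.6712, -0.1944, 0.034, 0.021, 5.6), (0.6026, 0.2173, 0.139, 0.046, 6.1), (0.629, -0.0356, 0.139, 0.046, 6.2), (0.7217, -0.2853, 0.151, 0.045, 39.8), (0.6161, 0.0898, 0.138, 0.046, 6.1)]
```

```bash

python3 -m jog '[{"rx":0,"ry":0,"rz":0,"x":-0.37,"y":-0.05,"z":-0.4,"fingers":60},{"rx":0,"ry":0,"rz":0,"x":-0.74,"y":-0.05,"z":-0.8,"fingers":60},{"rx":0,"ry":0,"rz":0,"x":-0.74,"y":-0.05,"z":-1,"fingers":60},{"rx":0,"ry":0,"rz":0,"x":-0.74,"y":-0.05,"z":-1,"fingers":60}]'
python3 -m jog '[{"rx":0,"ry":0,"rz":0,"x":0,"y":0,"z":-0.4,"fingers":60},{"rx":0,"ry":0,"rz":0,"x":0,"y":0,"z":-0.75,"fingers":60},{"rx":0,"ry":0,"rz":0,"x":0,"y":0,"z":-0.8,"fingers":60},{"rx":0,"ry":0,"rz":0,"x":0,"y":0,"z":-0.8,"fingers":60}]'
python3 -c "
from h import *
s=state();print(s['eef_pos'],tooly())"
python3 -m jog '[{"rx":0,"ry":0,"rz":0,"x":0,"y":0,"z":0,"fingers":25},{"rx":0,"ry":0,"rz":0,"x":0,"y":0,"z":0,"fingers":25},{"rx":0,"ry":0,"rz":0,"x":0,"y":0,"z":0,"fingers":25},{"rx":0,"ry":0,"rz":0,"x":0,"y":0,"z":0,"fingers":25}]' 35
python3 -m jog '[{"rx":0,"ry":0,"rz":0,"x":0,"y":0,"z":0.4,"fingers":25},{"rx":0,"ry":0,"rz":0,"x":0,"y":0,"z":0.9,"fingers":25},{"rx":0,"ry":0,"rz":0,"x":0,"y":0,"z":1,"fingers":25}]'
python3 -m jog '[{"rx":0,"ry":0,"rz":-0.08,"x":0.4,"y":0,"z":0,"fingers":25},{"rx":0,"ry":0,"rz":-0.121,"x":0.8,"y":-0.03,"z":0,"fingers":25},{"rx":0,"ry":0,"rz":-0.121,"x":1,"y":-0.03,"z":0,"fingers":25},{"rx":0,"ry":0,"rz":-0.121,"x":1,"y":-0.03,"z":0,"fingers":25}]'
python3 -c "
from h import *
s=state();print(s['eef_pos'],tooly())"
```

```text
t: 22.1
eef_pos: [0.4497, -0.1514, 0.099]
orientation: [-0.001, 0.989, 0.149, -0.001]
force: [-0.4, 0.0, 0.5]
finger_gap: 0.0599
gripper_force: 0.0
t: 22.6
eef_pos: [0.4521, -0.153, 0.0221]
orientation: [0.0, 0.989, 0.149, 0.001]
force: [-0.6, -0.4, -0.6]
finger_gap: 0.06
gripper_force: 0.0
[ 0.45209811 -0.15298228  0.02207003] 107.16680522947944
t: 23.1
eef_pos: [0.4518, -0.1535, 0.0219]
orientation: [0.001, 0.989, 0.149, 0.001]
force: [-0.9, -0.1, 5.5]
finger_gap: 0.0399
gripper_force: 35.0
t: 23.48
eef_pos: [0.4527, -0.1537, 0.1242]
orientation: [0.002, 0.989, 0.149, 0.002]
force: [1.0, 0.2, -2.7]
finger_gap: 0.0396
gripper_force: 35.0
t: 23.98
eef_pos: [0.5505, -0.1553, 0.1186]
orientation: [-0.001, 0.998, 0.055, -0.001]
force: [-0.1, 0.9, -2.8]
finger_gap: 0.0396
gripper_force: 35.0
[ 0.55046724 -0.15533736  0.11856508] 96.27749567585772
```

```bash

python3 -m jog '[{"rx":0,"ry":0,"rz":0,"x":0.4,"y":0,"z":0,"fingers":25},{"rx":0,"ry":0,"rz":0,"x":0.865,"y":-0.03,"z":-0.05,"fingers":25},{"rx":0,"ry":0,"rz":0,"x":0.865,"y":-0.03,"z":-0.3,"fingers":25},{"rx":0,"ry":0,"rz":0,"x":0.865,"y":-0.03,"z":-0.45,"fingers":25},{"rx":0,"ry":0,"rz":0,"x":0.865,"y":-0.03,"z":-0.5,"fingers":25},{"rx":0,"ry":0,"rz":0,"x":0.865,"y":-0.03,"z":-0.5,"fingers":25}]'
python3 -m jog '[{"rx":0,"ry":0,"rz":0,"x":0.0,"y":0,"z":-0.015,"fingers":25},{"rx":0,"ry":0,"rz":0,"x":0.0,"y":0,"z":-0.03,"fingers":25},{"rx":0,"ry":0,"rz":0,"x":0.0,"y":0,"z":-0.03,"fingers":42},{"rx":0,"ry":0,"rz":0,"x":0.0,"y":0,"z":-0.03,"fingers":60},{"rx":0,"ry":0,"rz":0,"x":0.0,"y":0,"z":-0.03,"fingers":60},{"rx":0,"ry":0,"rz":0,"x":0.0,"y":0,"z":0.1,"fingers":60},{"rx":0,"ry":0,"rz":0,"x":0.0,"y":0,"z":0.5,"fingers":60},{"rx":0,"ry":0,"rz":0,"x":0.0,"y":0,"z":1,"fingers":60}]'
python3 -m jog '[{"rx":0,"ry":0,"rz":-0.05,"x":-0.5,"y":-0.4,"z":0.3,"fingers":60},{"rx":0,"ry":0,"rz":-0.12,"x":-1,"y":-0.8,"z":0.6,"fingers":60},{"rx":0,"ry":0,"rz":-0.14,"x":-1,"y":-1,"z":0.6,"fingers":60},{"rx":0,"ry":0,"rz":-0.14,"x":-1,"y":-1,"z":0.6,"fingers":60}]'
python3 -m jog '[{"rx":0,"ry":0,"rz":0,"x":-0.1,"y":-0.4,"z":0,"fingers":40},{"rx":0,"ry":0,"rz":0,"x":-0.3,"y":-1,"z":0,"fingers":40},{"rx":0,"ry":0,"rz":0,"x":-0.3,"y":-1,"z":0,"fingers":40}]'
python3 - <<'E'
from h import *
s=state(); print(s['t'],s['eef_pos'],tooly(),s['joint_pos'].round(2))
im=snap('top','t6.png'); c=calibration('wrist'); iw=snap('wrist','w6.png'); 
print('top',stones('top',im,(170,140,370,235),z=.07));print('rail', stones('wrist',iw,(0,0,560,250),c,z=0.07,amin=300))
cv2.imwrite('pics/tw6.png',cv2.resize(np.hstack([im,iw])[:,:,::-1],None,fx=.7,fy=.7))
E
```

```text
t: 24.72
eef_pos: [0.6365, -0.1589, 0.0705]
orientation: [-0.0, 0.999, 0.054, -0.0]
force: [0.1, 0.2, -3.5]
finger_gap: 0.0397
gripper_force: 35.0
t: 25.72
eef_pos: [0.6365, -0.1586, 0.1714]
orientation: [-0.0, 0.999, 0.054, -0.001]
force: [0.3, -1.1, 0.3]
finger_gap: 0.0601
gripper_force: 0.0
t: 26.22
eef_pos: [0.5369, -0.2612, 0.2332]
orientation: [0.001, 0.998, -0.057, 0.001]
force: [0.1, 0.1, 0.1]
finger_gap: 0.0601
gripper_force: 0.0
t: 26.6
eef_pos: [0.5061, -0.3614, 0.2303]
orientation: [0.0, 0.998, -0.057, -0.0]
force: [0.9, 0.8, -0.1]
finger_gap: 0.041
gripper_force: 0.0
26.6 [ 0.50610839 -0.36142508  0.23031607] 83.4620165433934 [-0.7   0.19  1.43 -0.    1.53  0.98]
top [(0.5991, 0.1786, 0.123, 0.057, 5.9), (0.6124, 0.0606, 0.121, 0.043, 5.9), (0.6229, -0.0472, 0.122, 0.043, 6.5), (0.6342, -0.1574, 0.123, 0.045, 5.9)]
rail [(0.5502, -0.3928, 0.046, 0.034, 16.1), (0.6231, -0.0485, 0.121, 0.041, 6.3), (0.5251, -0.3964, 0.176, 0.123, 12.0), (0.6346, -0.1596, 0.121, 0.041, 6.3), (0.5434, -0.6164, 0.257, 0.23, 0.0), (0.6934, -0.3171, 0.09, 0.015, 45.4)]
```

View pics/tw6.png

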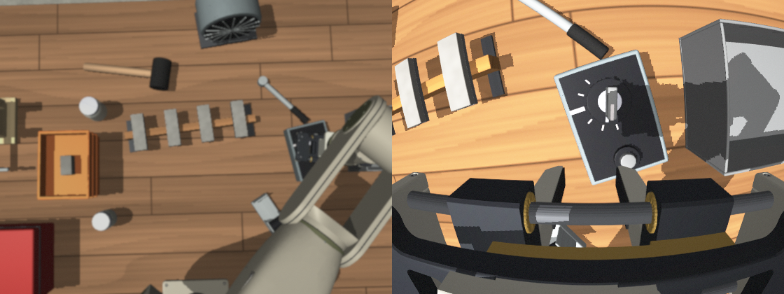

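All four stones lie on the rail and the block is in the tray. The wrist view shows the console knob at about (612,103) and the button at (628,160) in the composite, so I measure those next.

```bash
python3 - <<'E'
from h import *
im=cv2.imread('pics/w6.png')[:,:,::-1].copy(); c=calibration('wrist')
hsv=cv2.cvtColor(im,cv2.COLOR_RGB2HSV)
print('con z.055',[r for r in stones('wrist',im,(220,50,420,265),c,z=0.055,lo=0,smax=75,amin=2000)])
for n,z in(('marks',.055),('btn',.06),('bar',.111)):
  print(n,stones('wrist',im,(240,100,390,250),c,z=z,lo=150,smax=70,amin=15))
big=cv2.resize(im[60:270,220:420],None,fx=2.8,fy=2.8,interpolation=cv2.INTER_CUBIC); cv2.imwrite('pics/con2.png',big[:,:,::-1])
E
```

```text
con z.055 [(0.5367, -0.3937, 0.255, 0.129, 12.0)]
marks [(0.448, -0.4463, 0.05, 0.005, 101.9), (0.4594, -0.4115, 0.022, 0.021, 83.3), (0.4765, -0.4688, 0.037, 0.005, 12.0), (0.5159, -0.3772, 0.008, 0.003, 173.8), (0.5147, -0.3986, 0.009, 0.003, 13.2), (0.5275, -0.3597, 0.008, 0.003, 129.0), (0.527, -0.3851, 0.007, 0.004, 174.3), (0.537, -0.3937, 0.023, 0.005, 174.4), (0.5518, -0.4054, 0.023, 0.005, 174.6), (0.5674, -0.3509, 0.008, 0.003, 71.9), (0.5548, -0.3802, 0.031, 0.011, 174.1), (0.569, -0.3964, 0.012, 0.007, 84.5), (0.5173, -0.3463, 0.146, 0.028, 11.8), (0.5836, -0.4461, 0.023, 0.005, 11.8), (0.6018, -0.3405, 0.034, 0.007, 101.9)]
btn [(0.45, -0.4451, 0.049, 0.005, 101.9), (0.4612, -0.4108, 0.022, 0.02, 83.3), (0.478, -0.4672, 0.036, 0.005, 12.0), (0.5168, -0.3771, 0.008, 0.003, 173.8), (0.5156, -0.3981, 0.009, 0.003, 13.2), (0.5283, -0.3598, 0.008, 0.003, 129.0), (0.5278, -0.3848, 0.007, 0.004, 174.3), (0.5376, -0.3933, 0.022, 0.005, 174.4), (0.5522, -0.4048, 0.023, 0.005, 174.6), (0.5675, -0.3511, 0.008, 0.003, 71.9), (0.5551, -0.38, 0.03, 0.011, 174.1), (0.5691, -0.3959, 0.012, 0.007, 84.5), (0.5182, -0.3466, 0.144, 0.028, 11.8), (0.5835, -0.4449, 0.023, 0.005, 11.8), (0.6015, -0.3409, 0.033, 0.006, 101.9)]
bar [(0.4702, -0.4327, 0.041, 0.004, 101.9), (0.4796, -0.4038, 0.019, 0.017, 83.3), (0.4938, -0.4513, 0.03, 0.004, 12.0), (0.5265, -0.3754, 0.007, 0.003, 173.8), (0.5255, -0.393, 0.007, 0.002, 13.2), (0.5361, -0.3608, 0.007, 0.002, 129.0), (0.5358, -0.3818, 0.006, 0.003, 174.3), (0.544, -0.389, 0.019, 0.004, 174.4), (0.5563, -0.3987, 0.019, 0.004, 174.6), (0.5692, -0.3535, 0.007, 0.002, 71.9), (0.5588, -0.3778, 0.025, 0.009, 174.1), (0.5706, -0.3913, 0.01, 0.006, 84.5), (0.5277, -0.3497, 0.121, 0.024, 11.8), (0.5826, -0.4325, 0.019, 0.004, 11.8), (0.5978, -0.3449, 0.028, 0.005, 101.9)]
```

View pics/con2.png

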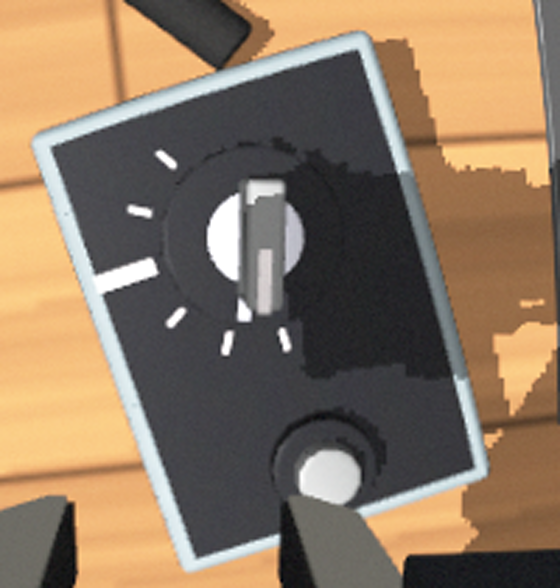

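```bash
python3 - <<'E'
from h import *
c=calibration('wrist'); P=[onz('wrist',u/2.8+220,v/2.8+60,.055,c)[:2] for u,v in [(38,140),(368,35),(485,472),(190,565)]]
P=np.array(P); print(P.round(4), np.linalg.norm(P-np.roll(P,1,0),axis=1).round(3))
d=(P[0]-P[3]+P[1]-P[2]); a=np.arctan2(d[1],d[0]); ce=P.mean(0); u=np.array([np.cos(a),np.sin(a)])
print('centre',ce,'yaw',np.degrees(a),'knob',ce+.03*u,'button',ce-.06*u)
ct=calibration('top')
Pt=np.array([onz('top',u/6+400,v/6+165,.055,ct)[:2] for u,v in [(62,118),(380,40),(500,480),(180,560)]]); print('topcam',Pt.mean(0))
print('bar top ends',[onz('wrist',u/2.8+220,v/2.8+60,.111,c)[:2].round(4) for u,v in [(265,180),(264,314)]])
print('btn centre z.065', onz('wrist',330/2.8+220,475/2.8+60,.065,c).round(4))
E
```

```text
[[ 0.5971 -0.3183]
 [ 0.6232 -0.4406]
 [ 0.4532 -0.4751]
 [ 0.4286 -0.3548]] [0.172 0.125 0.173 0.123]
centre [ 0.52551563 -0.39720114] yaw 11.857985337150536 knob [ 0.55487543 -0.39103654] button [ 0.46679604 -0.40953033]
topcam [ 0.52441725 -0.39611427]
bar top ends [array([ 0.574 , -0.3921]), array([ 0.5337, -0.3879])]
btn centre z.065 [ 0.4634 -0.4109  0.065 ]
```

```bash

python3 -m jog '[{"rx":0,"ry":0,"rz":0.01,"x":0.25,"y":-0.15,"z":-0.3,"fingers":40},{"rx":0,"ry":0,"rz":0.01,"x":0.48,"y":-0.29,"z":-0.6,"fingers":40},{"rx":0,"ry":0,"rz":0.01,"x":0.48,"y":-0.29,"z":-0.8,"fingers":40},{"rx":0,"ry":0,"rz":0.01,"x":0.48,"y":-0.29,"z":-0.8,"fingers":40},{"rx":0,"ry":0,"rz":0.01,"x":0.48,"y":-0.29,"z":-0.8,"fingers":40}]' 20
python3 - <<'E'
from h import *
s=state(); print(s['eef_pos'],tooly()); im=snap('wrist','w7.png')
cv2.imwrite('pics/w7c.png',cv2.resize(im[120:330,160:410],None,fx=2.5,fy=2.5)[:,:,::-1])
print(proj('wrist',[.5545,-.3905,.111]),s['joint_pos'].round(2))
E
```

```text
t: 27.32
eef_pos: [0.5556, -0.3873, 0.1522]
orientation: [0.0, 0.999, -0.047, 0.001]
force: [0.4, 0.7, 0.8]
finger_gap: 0.0401
gripper_force: 0.0
[ 0.55559738 -0.38732334  0.15217   ] 84.58097516435355
(np.float64(287.4393702888499), np.float64(238.02870636205859)) [-0.68  0.38  1.34  0.    1.42  0.98]
```

View pics/w7c.png

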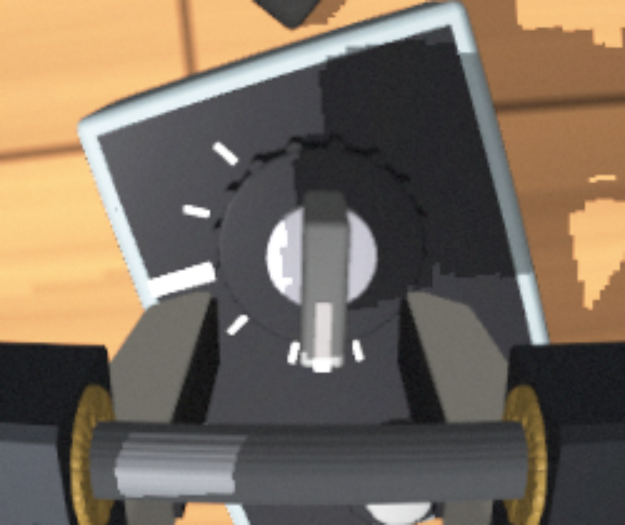

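The close view shows the bar's top centred at (325,291) in the crop, against (319,295) predicted, so I aim 1–2 mm further towards -y. I descend, grip and check.

```bash

python3 -m jog '[{"rx":0,"ry":0,"rz":0,"x":-0.005,"y":-0.042,"z":-0.2,"fingers":40},{"rx":0,"ry":0,"rz":0,"x":-0.005,"y":-0.042,"z":-0.4,"fingers":40},{"rx":0,"ry":0,"rz":0,"x":-0.005,"y":-0.042,"z":-0.54,"fingers":40},{"rx":0,"ry":0,"rz":0,"x":-0.005,"y":-0.042,"z":-0.54,"fingers":40}]' 20
python3 -m jog '[{"rx":0,"ry":0,"rz":0,"x":0,"y":0,"z":0,"fingers":20},{"rx":0,"ry":0,"rz":0,"x":0,"y":0,"z":0,"fingers":5},{"rx":0,"ry":0,"rz":0,"x":0,"y":0,"z":0,"fingers":5},{"rx":0,"ry":0,"rz":0,"x":0,"y":0,"z":0,"fingers":5}]' 15
python3 -c "
from h import *
s=state();print(s['eef_pos'],tooly(),s['joint_pos'].round(2))"
```

```text
t: 27.88
eef_pos: [0.5534, -0.391, 0.0938]
orientation: [-0.001, 0.999, -0.048, -0.002]
force: [0.4, 1.1, -0.3]
finger_gap: 0.0394
gripper_force: 0.0
t: 28.38
eef_pos: [0.5552, -0.3914, 0.0975]
orientation: [-0.0, 0.999, -0.047, 0.0]
force: [-1.3, 5.0, 4.5]
finger_gap: 0.0121
gripper_force: 15.0
[ 0.55524669 -0.39140433  0.09745686] 84.55855177595086 [-0.69  0.43  1.38  0.    1.33  0.98]
```

```bash

python3 -m jog '[{"rx":0,"ry":0,"rz":-0.1,"x":0,"y":0,"z":0,"fingers":5},{"rx":0,"ry":0,"rz":-0.2,"x":0,"y":0,"z":0,"fingers":5},{"rx":0,"ry":0,"rz":-0.3,"x":0,"y":0,"z":0,"fingers":5},{"rx":0,"ry":0,"rz":-0.4,"x":0,"y":0,"z":0,"fingers":5},{"rx":0,"ry":0,"rz":-0.5,"x":0,"y":0,"z":0,"fingers":5},{"rx":0,"ry":0,"rz":-0.6,"x":0,"y":0,"z":0,"fingers":5},{"rx":0,"ry":0,"rz":-0.7,"x":0,"y":0,"z":0,"fingers":5},{"rx":0,"ry":0,"rz":-0.8,"x":0,"y":0,"z":0,"fingers":5},{"rx":0,"ry":0,"rz":-0.807,"x":0,"y":0,"z":0,"fingers":5},{"rx":0,"ry":0,"rz":-0.807,"x":0,"y":0,"z":0,"fingers":5},{"rx":0,"ry":0,"rz":-0.807,"x":0,"y":0,"z":0,"fingers":5}]'
python3 -c "
from h import *
s=state();print(s['eef_pos'],tooly(),s['joint_pos'].round(2),s['finger_gap'],s['torque'])"
```

```text
t: 29.75
eef_pos: [0.5536, -0.3932, 0.0974]
orientation: [0.001, 0.776, -0.63, -0.0]
force: [-7.3, -0.9, 5.3]
finger_gap: 0.0118
gripper_force: 15.0
[ 0.55358652 -0.39321662  0.09744701] 11.868181202112822 [-0.69  0.43  1.38 -0.    1.33  2.24] 0.01176771910919746 [-0.06183808  1.2161437  -0.05869933]
```

```bash

python3 -m jog '[{"rx":0,"ry":0,"rz":0,"x":0,"y":0,"z":0,"fingers":40},{"rx":0,"ry":0,"rz":0,"x":0,"y":0,"z":0,"fingers":40},{"rx":0,"ry":0,"rz":0,"x":0,"y":0,"z":0,"fingers":40},{"rx":0,"ry":0,"rz":0,"x":0,"y":0,"z":0.2,"fingers":40},{"rx":0,"ry":0,"rz":0,"x":0,"y":0,"z":0.6,"fingers":40},{"rx":0,"ry":0,"rz":0,"x":0,"y":0,"z":1,"fingers":40},{"rx":0,"ry":0,"rz":0,"x":0,"y":0,"z":1,"fingers":40}]'
python3 -m jog '[{"rx":0,"ry":0,"rz":0.1,"x":-0.2,"y":0,"z":0,"fingers":10},{"rx":0,"ry":0,"rz":0.2,"x":-0.4,"y":0,"z":0,"fingers":0},{"rx":0,"ry":0,"rz":0.3,"x":-0.6,"y":0,"z":0,"fingers":0},{"rx":0,"ry":0,"rz":0.4,"x":-0.85,"y":-0.1,"z":0,"fingers":0},{"rx":0,"ry":0,"rz":0.5,"x":-0.85,"y":-0.17,"z":0,"fingers":0},{"rx":0,"ry":0,"rz":0.6,"x":-0.85,"y":-0.17,"z":0,"fingers":0},{"rx":0,"ry":0,"rz":0.7,"x":-0.85,"y":-0.17,"z":0,"fingers":0},{"rx":0,"ry":0,"rz":0.8,"x":-0.85,"y":-0.17,"z":0,"fingers":0},{"rx":0,"ry":0,"rz":0.8,"x":-0.85,"y":-0.17,"z":0,"fingers":0}]'
python3 - <<'E'
from h import *
s=state(); print(s['t'],s['eef_pos'],tooly(),s['finger_gap']); c=calibration('wrist'); im=snap('wrist','w8.png')
cv2.imwrite('pics/w8c.png',cv2.resize(im[60:330,160:410],None,fx=2.2,fy=2.2)[:,:,::-1])
print([r for r in stones('wrist',im,(150,20,420,250),c,z=.111,lo=150,smax=70,amin=15) if r[3]>.002])
E
```

```text
t: 30.62
eef_pos: [0.5572, -0.3939, 0.2039]
orientation: [0.0, 0.777, -0.63, 0.005]
force: [-0.6, 0.1, 0.7]
finger_gap: 0.0399
gripper_force: 0.0
t: 31.75
eef_pos: [0.4696, -0.4089, 0.1966]
orientation: [-0.0, 0.999, -0.054, -0.0]
force: [-0.7, -0.3, -0.2]
finger_gap: 0.0002
gripper_force: 0.0
31.75 [ 0.46964173 -0.40887057  0.19657622] 83.86010464589782 0.00020112660685148333
[(0.4752, -0.4105, 0.019, 0.018, 83.8), (0.532, -0.3901, 0.009, 0.004, 173.1), (0.543, -0.3958, 0.025, 0.009, 101.5), (0.5571, -0.3895, 0.04, 0.017, 101.7), (0.5276, -0.4009, 0.145, 0.104, 11.9)]
```

View pics/w8c.png

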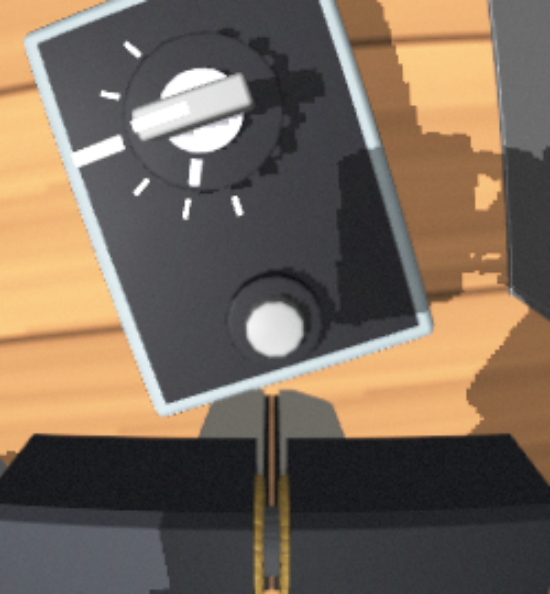

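The pointer now lies along the long mark, at 101.7° against 101.9°. Next I press the button.

```bash

python3 -m jog '[{"rx":0,"ry":0,"rz":0,"x":-0.025,"y":-0.01,"z":-0.4,"fingers":0},{"rx":0,"ry":0,"rz":0,"x":-0.025,"y":-0.01,"z":-0.8,"fingers":0},{"rx":0,"ry":0,"rz":0,"x":-0.025,"y":-0.01,"z":-1,"fingers":0},{"rx":0,"ry":0,"rz":0,"x":-0.025,"y":-0.01,"z":-1,"fingers":0}]'
for k in 1; do
python3 -m jog '[{"rx":0,"ry":0,"rz":0,"x":0,"y":0,"z":-0.05,"fingers":0},{"rx":0,"ry":0,"rz":0,"x":0,"y":0,"z":-0.1,"fingers":0},{"rx":0,"ry":0,"rz":0,"x":0,"y":0,"z":-0.1,"fingers":0}]'
python3 -m jog '[{"rx":0,"ry":0,"rz":0,"x":0,"y":0,"z":-0.03,"fingers":0},{"rx":0,"ry":0,"rz":0,"x":0,"y":0,"z":-0.03,"fingers":0},{"rx":0,"ry":0,"rz":0,"x":0,"y":0,"z":-0.03,"fingers":0}]'
done
```

```text
t: 32.3
eef_pos: [0.4664, -0.4091, 0.095]
orientation: [-0.001, 0.999, -0.054, -0.001]
force: [-0.3, 0.6, 0.2]
finger_gap: 0.0009
gripper_force: 0.0
t: 32.67
eef_pos: [0.4681, -0.4108, 0.0879]
orientation: [0.001, 0.999, -0.053, 0.001]
force: [1.2, -0.4, 2.4]
finger_gap: 0.0005
gripper_force: 1.3
t: 33.05
eef_pos: [0.4681, -0.4109, 0.0852]
orientation: [0.001, 0.999, -0.053, 0.001]
force: [-0.2, 0.2, 7.7]
finger_gap: 0.0005
gripper_force: 4.0
```

```bash

python3 -m jog '[{"rx":0,"ry":0,"rz":0,"x":0,"y":0,"z":-0.03,"fingers":0},{"rx":0,"ry":0,"rz":0,"x":0,"y":0,"z":-0.03,"fingers":0}]'
python3 -m jog '[{"rx":0,"ry":0,"rz":0,"x":0,"y":0,"z":-0.02,"fingers":0},{"rx":0,"ry":0,"rz":0,"x":0,"y":0,"z":-0.02,"fingers":0}]'
```

```text
t: 33.3
eef_pos: [0.4682, -0.411, 0.0848]
orientation: [0.001, 0.999, -0.053, 0.001]
force: [-7.0, 7.9, 26.3]
finger_gap: 0.0006
gripper_force: 13.2
t: 33.55
eef_pos: [0.4684, -0.4111, 0.0846]
orientation: [0.001, 0.999, -0.053, 0.001]
force: [-11.4, 12.4, 38.2]
finger_gap: 0.0004
gripper_force: 19.2
```

```bash
J='python3 -m jog'
python3 -m jog '[{"rx":0,"ry":0,"rz":0,"x":0,"y":0,"z":0.16,"fingers":0},{"rx":0,"ry":0,"rz":0,"x":0,"y":0,"z":0.16,"fingers":0},{"rx":0,"ry":0,"rz":0,"x":0,"y":0,"z":0.12,"fingers":0},{"rx":0,"ry":0,"rz":0,"x":0,"y":0,"z":0.12,"fingers":0}]' | grep -E "eef|force: \["
for i in 1 2 3 4 5 6 7; do python3 -m jog '[{"rx":0,"ry":0,"rz":0,"x":0,"y":0,"z":-0.01,"fingers":0},{"rx":0,"ry":0,"rz":0,"x":0,"y":0,"z":-0.01,"fingers":0}]' | grep -E "eef|force: \["; done
```

```text
eef_pos: [0.4667, -0.4095, 0.0891]
force: [-1.3, 0.4, 1.8]
eef_pos: [0.4669, -0.4097, 0.089]
force: [-1.1, 0.8, 2.5]
eef_pos: [0.4671, -0.4099, 0.0885]
force: [-1.6, 0.5, 2.5]
eef_pos: [0.4673, -0.4101, 0.0877]
force: [-0.7, 2.6, 3.5]
eef_pos: [0.4673, -0.4101, 0.0867]
force: [-0.8, 1.0, 2.9]
eef_pos: [0.4674, -0.4101, 0.0857]
force: [-0.9, 0.6, 3.3]
eef_pos: [0.4673, -0.4101, 0.0852]
force: [-2.1, 2.6, 7.7]
eef_pos: [0.4674, -0.4102, 0.0851]
force: [-4.8, 5.5, 13.5]
```

The force rises gently over about 6 mm and then meets a hard stop, so the button was fully down. I retract for a final check.

```bash

python3 -m jog '[{"rx":0,"ry":0,"rz":0,"x":0,"y":0,"z":0.3,"fingers":0},{"rx":0,"ry":0,"rz":0,"x":0,"y":0,"z":0.7,"fingers":0},{"rx":0,"ry":0,"rz":0,"x":0,"y":0,"z":1,"fingers":0}]' | head -2
python3 -m jog '[{"rx":0,"ry":0,"rz":0,"x":-0.5,"y":-0.1,"z":0.3,"fingers":0},{"rx":0,"ry":0,"rz":0,"x":-0.8,"y":-0.1,"z":0.4,"fingers":0},{"rx":0,"ry":0,"rz":0,"x":-0.8,"y":-0.1,"z":0.4,"fingers":0},{"rx":0,"ry":0,"rz":0,"x":-0.8,"y":-0.1,"z":0.4,"fingers":0}]'
python3 - <<'E'
from h import *
c=calibration('wrist'); iw=snap('wrist','w9.png'); im=snap('top','t9.png'); isc=snap('scene','s9.png')
print('rail',stones('top',im,(170,140,370,235),z=.07)); print([r for r in stones('wrist',iw,(0,0,560,250),c,z=.111,lo=150,smax=70,amin=15) if .005<r[3]<.03 and r[2]<.05])
cv2.imwrite('pics/f9.png',cv2.resize(np.hstack([im,isc])[:,:,::-1],None,fx=.7,fy=.7))
E
```

```text
t: 36.17
eef_pos: [0.4675, -0.4104, 0.185]
t: 36.67
eef_pos: [0.3876, -0.4199, 0.223]
orientation: [-0.0, 0.999, -0.053, 0.0]
force: [-1.2, -0.4, -0.6]
finger_gap: 0.0006
gripper_force: 0.0
rail [(0.5993, 0.1786, 0.122, 0.057, 5.9), (0.6122, 0.0605, 0.121, 0.043, 6.1), (0.6229, -0.0473, 0.122, 0.043, 6.1), (0.6342, -0.1575, 0.123, 0.044, 5.6)]
[(0.3063, -0.7319, 0.013, 0.006, 80.0), (0.3214, -0.7303, 0.033, 0.013, 13.6), (0.3616, -0.7262, 0.047, 0.006, 9.3), (0.4653, -0.4117, 0.019, 0.018, 128.6), (0.5338, -0.3967, 0.025, 0.009, 100.8), (0.554, -0.3901, 0.04, 0.01, 101.7)]
```

View pics/f9.png

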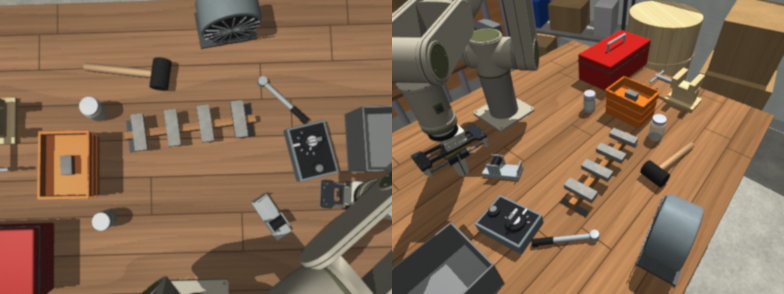

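Both views show four level stones across the rail, the block in the tray at about (67,165), the pointer at the long mark (101.7°) and the bystanders in place, so I hand the job in.

```bash
python3 -c "
from workcell import *
print(job_done())"
```

```text
the job is handed in; nothing more can be done
None
```

The job is handed in at about 37 s of robot time; I have no verdict back, but the final pictures showed the block in the top tray, all four stones level across the rail with about 70 mm gaps, the timer pointer on the long mark and the bystanders in place, and I had pressed the start button to its stop and released it.

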